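# Unlatch the sample case and stow the tube block in it

## Robot

A 7-joint arm with a two-finger parallel gripper is mounted at the origin on a cart in front of the work surface, level with it; the furniture and walls round the work are solid. World frame = base frame: x ahead of the robot, y to its left, z up, the work surface at z = 0. Lengths are in m, angles in rad, forces in N, time in s.
With the tool pointing down it reaches from about 0.4 to 0.85 m from the base axis. Payload 6.9 kg.
Tool frame: the origin (TCP) lies midway between the tips of the shut fingers; the grasp point (between the pads) lies 19 mm behind it; z points along the fingers, x is the direction in which the jaws open and shut, and the axes are right-handed (so a half turn about z gives the same grasp; the last joint's range is limited). The gripper opens to 85 mm and grips with 20 to 120 N. Pads are 22 mm wide; open, the fingers measure 114 mm over their backs; the gripper's body (76 mm by 85 mm) begins 54 mm behind the grasp point. The pads swing forward as they close: fully open they stand 13 mm farther back than shut.
Start: joints at [-1.222, 0.507, -0.238, 1.5, 0.126, 1.149, -0.155], TCP at [0.151, 0.607, 0.231] pointing down, gripper open.
Joint ranges: [-3.08, 3.08], [-0.24, 2.05], [-1.43, 1.35], [0, 2.5], [-1.52, 4.66], [0.17, 1.96], [-2.89, 2.89]. Speed limits (rad/s): [2.39, 2.39, 3.14, 3.14, 3.14, 3.14, 3.14].

## Interface

Orientations are given as [roll, pitch, yaw] about the fixed x, y, z axes, in that order (R = Rz(yaw) Ry(pitch) Rx(roll)).
In Python, from cell import robot gives the robot as it stands.
- The arm moves only by the tool jog_arm, never from a script. Its argument "deltas" is text: rows parted by semicolons, each of 7 numbers parted by spaces: the shift along the world's x, y, z in mm, then the turn, a rotation vector about the world's x, y, z in rad, then the finger opening in mm, from 0 to 85.4. In form: tx ty tz rx ry rz gripper; .... A call has 1 to 20 rows; each row is the pose to reach, as a shift and turn from the pose commanded when the call began; what a row does not reach only later rows make up. A row lasts 1/12 s, in which the tool goes at most 41.7 mm and 7.16 degrees, less where a joint would pass 70% of its speed; a pose out of reach is approached as far as the arm can. A call with a gripper value outside its range is refused whole. The fingers move at their own pace and stop on an object; "newtons" is the grip in N (left out, the last holds). Time passes only in rows, so rows that repeat a pose let the fingers close. It gives the time, the measured TCP pose, the force and the opening at its end, in the units of the state.
- robot.observe(): the state, without advancing time (a new reading comes with each control period).
- robot.get_image(name): name is "scene" or "top" or "wrist"; returns the picture (420x560x3 uint8, red, green, blue); there is no depth.
- robot.camera_model(name): a dict with "fx", "fy", "cx", "cy" (pixels), "extrinsics" (4x4, takes a point from world to camera coordinates). Camera axes: x right, y up, looking along -z (the intrinsics and any distortion apply to the point x, -y, -z); pixel columns grow to the right and rows downward; lengths in m; the calibration is good to about 2 mm. A picture is of the moment at which its call begins: read the wrist's pose just before it. camera_model takes no time and is no camera call; for the wrist camera it gives the pose at the moment of the call.
- robot.hand_in(): hands the job in, once; it reports no verdict.
Trained networks look in the newest picture that a camera, given by its name, has taken for a name from the list of things; names that differ only in an ending like _2 or _b are one class to them, and where a whole thing is asked for, a point or a joint stands for the part that bears it (a point fixed in the world has none). Each returns a list of dicts, best first, with "p" (0 to 1); they miss things now and then, are a little off and sometimes report something else, mostly with a low value. They report only what shows in the picture. A call takes as long as a camera call.
- robot.boxes_of(camera, thing): "centre" ([x, y, z] in m, in world coordinates, good to about 4 mm: the middle of the surface that is visible of it).
- robot.landmark_of(camera, thing): "centre" ([x, y, z] in m, in world coordinates, good to about 4 mm: a listed point, or the origin of a listed thing).
The state is a dict: "time": time; "q": joint angles; "qd": joint speeds; "tau": joint torques, N m; "ee_pos": TCP position; "tcp_rot": TCP orientation; "wrist_force": force on the tool from outside, world axes, zero at the start; "moment": the same for the moment, N m; "finger_gap": finger opening in m.
Only numpy, scipy, OpenCV 4.12 (cv2) and the standard library are available. Lean on these libraries where they do the work, as an engineer would, in place of code of your own. Each camera call takes 0.05 s, during which the arm holds its last target. There are 200 camera calls.

## Task

The metal tube block is parked on the lid of the latched grey case and belongs inside it. Set the block down on the bench, swing the latch lever a quarter turn or more, clear of the lid, open the lid until it stands about upright or further, then take the block again and set it down gently, upright, on the floor of the case in the middle of the channel between the two dark insert blocks. Leave the lid open and the lever clear, and do not tip the block or disturb the other things on the bench.

Things in the scene. Friction and masses are not known exactly. Their poses are not given: they have to be found in the camera images.
- case: Grey case fixed to the bench, 160 mm deep (x) by 200 mm wide (y), walls 6 mm, rim 75 mm above the bench. Origin: centre of its underside, on the bench. +x points to the hinge side, -x to the latch side, z up. Inside, two dark insert blocks (44 mm tall, tops 50 mm above the bench) leave a channel 62 mm wide in x and 188 mm long in y across the case's middle.
- channel (a point): Middle of the channel, on the case's inner floor, 6 mm above the bench; axes as the case. The block's origin belongs here, the block's 44 mm side along x: 9 mm play on each side, too little for a finger, so in the channel hold the block by its two ends, across its 64 mm length.
- lid (a joint): Lid angle, rad: 0 shut (as it starts), grows as it opens, stop at 1.9 (1.57 is upright). Flat grey plate 164 x 204 x 12 mm, its top 87 mm above the bench when shut, 0.35 kg; its stiff hinge (about 0.4 N m friction) lets it stay at any angle. It cannot rise while the latch tongue lies over it.
- lid_hinge (a point): Point on the lid's hinge line, at the middle of the case's rear (+x) rim, 75 mm above the bench. The hinge line runs along the case's y; this point turns with the lid.
- lid_grip (a point): In the black tab standing on the lid near its front edge: 28 mm wide in y, 14 mm thick in x, 34 mm tall. The point is 12 mm below the tab's top, in its middle; from the hinge point with the lid shut it lies 143 mm in -x, 25 mm in +y and 34 mm up, in the case's axes. Pinched on its y faces, the tab can turn between the fingers as the lid swings.
- latch (a joint): Angle of the latch lever about its upright pin, rad: 0 to 1.9, counter-clockwise from above. At 0 its 34 mm steel tongue points to the case's +x, over the lid's front edge, and its arm to -x; it starts between 0 and 0.3. Beyond 1.3 the tongue is clear of the lid. Light friction (about 0.06 N m) keeps it where it is left.
- latch_pivot (a point): On the pin of the lever, 93 mm above the bench, in front of the case: 96 mm in -x and 60 mm in -y from the case's middle.
- latch_grip (a point): In the upright white round grip of the lever (20 mm across, from 89 to 139 mm above the bench), 13 mm below its top; 60 mm from the pin. The flat arm below it has its top 97 mm above the bench.
- block: Aluminium tube block, 44 mm (x) by 64 mm (y) by 50 mm tall, six open holes in its top, 0.25 to 0.5 kg. Origin: centre of its underside. It starts upright on the lid, axes about along the case's, between two upright cheeks 40 mm tall that stand about 5 mm from its two ends, so there it must be held across its 44 mm sides.
- white_jar: White jar, 60 mm across, 92 mm tall, a bystander; origin at the centre of its underside.
- dropper_bottle: White dropper bottle, 36 mm across, 78 mm tall, a bystander; origin at the centre of its underside.
- timer: Small white bench timer lying flat, 50 x 46 x 11 mm, a bystander; origin at the centre of its underside.

How it is judged:
By the outcome, as a careful person would: the job done as asked, in the order asked, and still so for the second after the job is handed in, with the robot touching nothing.
It also fails if it takes over 72 s, if anything falls off the work surface, if the arm or the gripper's body presses on something with over 40 N, if the wrist force passes 120 N, or if a joint passes its speed limit or range.

## Working session

There is one attempt and no reset: what is moved stays moved. The work goes in short steps, Python scripts to look and compute and a tool call to move; the robot and the scene stay as the last step left them, time stands still between calls to the robot, and variables do not carry over. Pictures are saved under pics/ and viewed, about 8 in all and at most 12, crops included, and the job is handed in when it is done.

Besides the shell and the picture viewer there is one more tool, called after "Request:" in YAML: its name, and indented under it one key for each argument. jog_arm: Moves the arm, as the interface text tells. Its arguments: {"type":"object","properties":{"deltas":{"type":"string"},"newtons":{"type":"number"}},"required":["deltas"]}

```bash
ls; mkdir -p pics; python3 - <<'E'
from cell import robot
import cv2,numpy as np
o=robot.observe();print(o['time'],o['ee_pos'],o['tcp_rot'],o['finger_gap'])
for c in ['top','scene']:
    im=robot.get_image(c);cv2.imwrite(f'pics/{c}0.png',im[:,:,::-1])
    for n in ['lid_hinge','lid_grip','latch_pivot','latch_grip','block','case','white_jar','dropper_bottle','timer','channel']:
        r=robot.landmark_of(c,n)[:1]
        print(c,n,[(np.round(d['centre'],4).tolist(),round(d['p'],2)) for d in r])
print(robot.observe()['time'])
E
```

```text
pics
0.0 [0.15082732 0.60601084 0.23045513] [3.14156783e+00 1.74883712e-03 1.32699732e+00] 0.08526088296399481
top lid_hinge [([0.7531, -0.2096, -0.0009], 0.64)]
top lid_grip [([0.5108, -0.0813, 0.1043], 0.76)]
top latch_pivot [([0.4909, -0.1732, 0.0948], 0.85)]
top latch_grip [([0.4377, -0.1905, 0.1271], 0.69)]
top block [([0.5966, -0.0921, 0.0851], 0.85)]
top case [([0.5743, -0.1, -0.002], 0.92)]
top white_jar [([0.6667, 0.2309, -0.0013], 0.65)]
top dropper_bottle [([0.7104, -0.3171, -0.0003], 0.59)]
top timer [([0.757, -0.2086, -0.0026], 0.9)]
top channel [([0.5966, -0.0947, 0.0876], 0.59)]
scene lid_hinge [([0.6528, -0.0813, 0.0761], 0.76)]
scene lid_grip [([0.5093, -0.0871, 0.1087], 0.6)]
scene latch_pivot [([0.4921, -0.1734, 0.0923], 0.82)]
scene latch_grip [([0.4354, -0.1955, 0.1229], 0.84)]
scene block [([0.594, -0.096, 0.0868], 0.97)]
scene case [([0.5741, -0.0988, -0.0018], 0.91)]
scene white_jar [([0.6671, 0.2317, -0.0014], 0.8)]
scene dropper_bottle [([0.7063, -0.3202, -0.0048], 0.76)]
scene timer [([0.759, -0.2034, 0.0022], 0.62)]
scene channel []
1.1
```

View pics/top0.png

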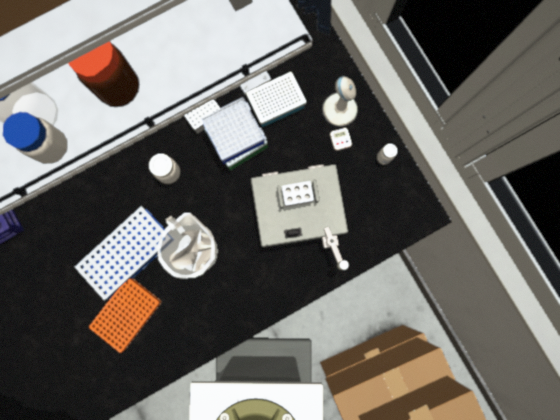

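View pics/scene0.png

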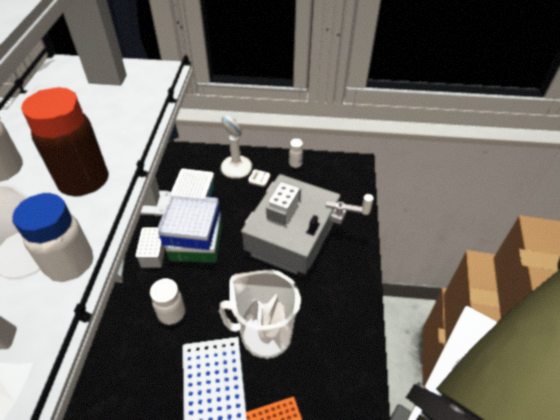

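```bash
cat > h.py <<'E'
from cell import robot
import cv2,numpy as np
def proj(c,P,m=None):
    m=m or robot.camera_model(c);E=np.array(m['extrinsics'])
    q=np.atleast_2d(P)@E[:3,:3].T+E[:3,3]
    return np.c_[m['cx']+m['fx']*q[:,0]/-q[:,2], m['cy']-m['fy']*q[:,1]/-q[:,2]]
def rect(im,c,z,x0,x1,y0,y1,s):
    """plane z: image up=+x, left=+y, s px/m"""
    W=np.array([[x1,y1,z],[x1,y0,z],[x0,y0,z],[x0,y1,z]]);w=(y1-y0)*s;h=(x1-x0)*s
    H=cv2.getPerspectiveTransform(proj(c,W).astype(np.float32),np.float32([[0,0],[w,0],[w,h],[0,h]]))
    return cv2.warpPerspective(im,H,(int(w),int(h)))
def fit(a,b):
    """yaw, t with b = R a + t (2d)"""
    a,b=np.array(a),np.array(b);A=a-a.mean(0);B=b-b.mean(0)
    y=np.arctan2((A[:,0]*B[:,1]-A[:,1]*B[:,0]).sum(),(A*B).sum());R=np.array([[np.cos(y),-np.sin(y)],[np.sin(y),np.cos(y)]])
    return y,b.mean(0)-R@a.mean(0),(b-(a@R.T+b.mean(0)-R@a.mean(0)))
E
python3 - <<'E'
from h import *
print({k:(np.round(v,3).tolist() if hasattr(v,'__len__') else v) for k,v in robot.camera_model('top').items()})
im=cv2.imread('pics/top0.png')
a=rect(im,'top',0.087,0.4,0.8,-.35,.15,800);b=rect(im,'top',0,0.35,0.85,-.4,.4,500)
for k in range(1,4):cv2.line(a,(0,int((.8-(.4+.1*k))*800)),(400,int((.8-(.4+.1*k))*800)),(0,255,255),1)
for y in (-.3,-.2,-.1,0,.1):cv2.line(a,(int((.15-y)*800),0),(int((.15-y)*800),320),(0,255,255),1)
cv2.imwrite('pics/r87.png',cv2.resize(a,None,fx=1.9,fy=1.8) if 0 else a)
for y in np.arange(-.3,.4,.1):cv2.line(b,(int((.4-y)*500),0),(int((.4-y)*500),250),(0,255,255),1)
for x in (.4,.5,.6,.7,.8):cv2.line(b,(0,int((.85-x)*500)),(400,int((.85-x)*500)),(0,255,255),1)
cv2.imwrite('pics/r.png',np.vstack([a[:,:400],b]))
y,t,r=fit([[0,0],[0,0],[80,0],[-63,25],[-63,25],[-96,-60],[-96,-60]],np.array([[.5743,-.1],[.5741,-.0988],[.6528,-.0813],[.5108,-.0813],[.5093,-.0871],[.4909,-.1732],[.4921,-.1734]])*1000)
print(y,t,r.round(1).tolist())
E
```

```text
{'fx': 525.6220380418144, 'fy': 525.6220380418144, 'cx': 275.2138822712608, 'cy': 204.73596225290768, 'extrinsics': [[0.01, -1.0, -0.004, -0.047], [0.992, 0.009, 0.129, -0.58], [-0.129, -0.005, 0.992, -1.248], [0.0, 0.0, 0.0, 1.0]]}
0.18107159183697 [575.11473464 -97.626354  ] [[-0.8, -2.4], [-1.0, -1.2], [-1.0, 1.9], [2.2, 3.1], [0.7, -2.7], [-0.6, 0.7], [0.6, 0.5]]
```

View pics/r.png

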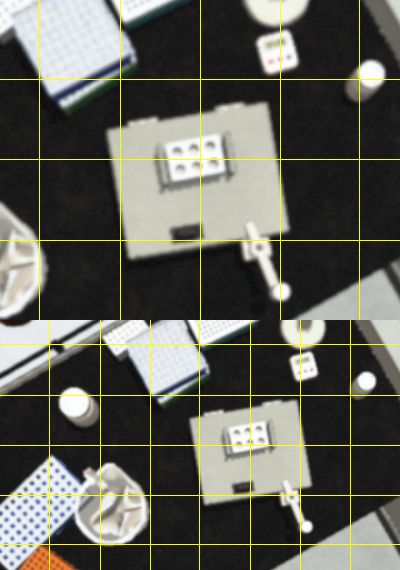

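Request:
jog_arm:
  deltas: "220 -350 60 0 0 -0.6 85;220 -350 60 0 0 -0.6 85;220 -350 60 0 0 -0.6 85;220 -350 60 0 0 -0.6 85;220 -350 60 0 0 -0.6 85;220 -350 60 0 0 -0.6 85;220 -350 60 0 0 -0.6 85;220 -350 60 0 0 -0.6 85;220 -350 60 0 0 -0.6 85;220 -350 60 0 0 -0.6 85;444 -700 20 0 0 -1.159 85;444 -700 20 0 0 -1.159 85;444 -700 20 0 0 -1.159 85;444 -700 20 0 0 -1.159 85;444 -700 20 0 0 -1.159 85;444 -700 20 0 0 -1.159 85;444 -700 20 0 0 -1.159 85;444 -700 20 0 0 -1.159 85;444 -700 20 0 0 -1.159 85;444 -700 20 0 0 -1.159 85"
  newtons: 40

```text
time: 2.77
ee_pos: [0.5948, -0.0937, 0.2514]
tcp_rot: [-3.141, -0.0, 0.168]
wrist_force: [0.4, 1.2, 0.1]
finger_gap: 0.085
```

```bash
python3 - <<'E'
from h import *
print(robot.observe()['q'])
im=robot.get_image('wrist');cv2.imwrite('pics/w0.png',im[:,:,::-1])
for n in ['block','lid_grip','latch_pivot','latch_grip']:
    print(n,[(np.round(d['centre'],4).tolist(),round(d['p'],2)) for d in robot.landmark_of('wrist',n)[:1]])
a=rect(im[:,:,::-1],'wrist',.137,.53,.67,-.19,0,3000)
cv2.circle(a,(int(.094*3000),int((.67-.595)*3000)),4,(0,0,255),-1)
cv2.imwrite('pics/w0r.png',a)
E
```

```text
[-0.07232322  0.46596527  0.30014059  1.53655483 -0.14567725  1.16076246
  0.42425665]
block [([0.5955, -0.0944, 0.0901], 0.78)]
lid_grip [([0.5049, -0.0823, 0.108], 0.64)]
latch_pivot [([0.4914, -0.1724, 0.0893], 0.68)]
latch_grip [([0.4354, -0.1888, 0.1253], 0.6)]
```

View pics/w0r.png

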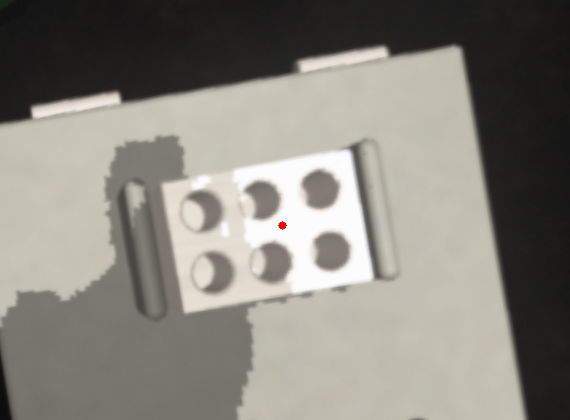

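Request:
jog_arm:
  deltas: "-2 2 -40 0 0 0 85;-2 2 -80 0 0 0 85;-2 2 -115 0 0 0 85;-2 2 -140 0 0 0 85;-2 2 -153 0 0 0 85;-2 2 -153 0 0 0 85;-2 2 -153 0 0 0 35;-2 2 -153 0 0 0 35;-2 2 -153 0 0 0 35;-2 2 -153 0 0 0 35;-2 2 -153 0 0 0 35;-2 2 -153 0 0 0 35;-2 2 -153 0 0 0 35;-2 2 -153 0 0 0 35"
  newtons: 50

```text
time: 4.18
ee_pos: [0.5933, -0.0897, 0.1005]
tcp_rot: [3.141, -0.004, 0.168]
wrist_force: [0.3, 0.6, 6.2]
finger_gap: 0.0437
```

Request:
jog_arm:
  deltas: "0 0 10 0 0 0 35;0 0 30 0 0 0 35;0 0 55 0 0 0 35;0 0 75 0 0 0 35;0 -15 75 0 0 0 35;2 -40 75 0 0 0 35;4 -70 75 0 0 0 35;5 -105 75 0 0 0 35;6 -140 75 0 0 0 35;7 -170 75 0 0 0 35;7 -190 65 0 0 0 35;7 -195 40 0 0 0 35;7 -195 5 0 0 0 35;7 -195 -30 0 0 0 35;7 -195 -60 0 0 0 35;7 -195 -74 0 0 0 35;7 -195 -80 0 0 0 35;7 -195 -83 0 0 0 35;7 -195 -83 0 0 0 35"

```text
time: 5.77
ee_pos: [0.5991, -0.2852, 0.0159]
tcp_rot: [3.141, -0.0, 0.168]
wrist_force: [-0.0, 0.8, -3.6]
finger_gap: 0.0436
```

Request:
jog_arm:
  deltas: "0 0 -1 0 0 0 35;0 0 -1.5 0 0 0 35;0 0 -2 0 0 0 35;0 0 -2 0 0 0 35"

```text
time: 6.1
ee_pos: [0.5993, -0.2851, 0.0143]
tcp_rot: [3.141, -0.001, 0.168]
wrist_force: [0.5, 0.5, -4.5]
finger_gap: 0.0433
```

Request:
jog_arm:
  deltas: "0 0 -0.7 0 0 0 35;0 0 -1.5 0 0 0 35;0 0 -2 0 0 0 35;0 0 -2 0 0 0 35"

```text
time: 6.43
ee_pos: [0.5992, -0.2851, 0.0135]
tcp_rot: [3.141, -0.001, 0.168]
wrist_force: [-4.5, 1.9, 9.6]
finger_gap: 0.0436
```

Request:
jog_arm:
  deltas: "0 0 0 0 0 0 60;0 0 0 0 0 0 85;0 0 0 0 0 0 85;0 0 0 0 0 0 85;0 0 20 0 0 0 85;0 0 60 0 0 0 85;0 0 100 0 0 0 85;0 0 140 0 0 0 85;-10 10 180 0 0 -0.1 85;-40 25 190 0 0 -0.2 60;-80 45 190 0 0 -0.3 50;-120 70 190 0 0 -0.4 50;-150 85 190 0 0 -0.5 50;-163 94 180 0 0 -0.6 50;-163 94 150 0 0 -0.67 50;-163 94 120 0 0 -0.67 50;-163 94 100 0 0 -0.67 50;-163 94 97 0 0 -0.67 50;-163 94 97 0 0 -0.67 50"

```text
time: 8.02
ee_pos: [0.4353, -0.1908, 0.1078]
tcp_rot: [3.141, 0.002, -0.502]
wrist_force: [0.9, 0.2, -0.0]
finger_gap: 0.05
```

Request:
jog_arm:
  deltas: "0 0 1 0 0 0 10;0 0 1 0 0 0 10;0 0 1 0 0 0 10;0 0 1 0 0 0 10;0 0 1 0 0 0 10;0 0 1 0 0 0 10"
  newtons: 25

```text
time: 8.52
ee_pos: [0.4367, -0.1916, 0.1107]
tcp_rot: [-3.141, -0.003, -0.502]
wrist_force: [-0.6, -0.1, 7.8]
finger_gap: 0.0189
```

```bash
python3 -c "
import numpy as np
p=np.array([.4915,-.173]);g=np.array([.4353,-.1908]);d=g-p;print(np.linalg.norm(d))
for a in np.arange(.0,1.56,.12):
    c,s=np.cos(a),np.sin(a);print(np.round(a,2),np.round(1000*(p+[c*d[0]-s*d[1],s*d[0]+c*d[1]]-g),0))
"
```

```text
0.05895150549392269
0.0 [0. 0.]
0.12 [ 3. -7.]
0.24 [  6. -13.]
0.36 [ 10. -19.]
0.48 [ 15. -24.]
0.6 [ 20. -29.]
0.72 [ 26. -33.]
0.84 [ 32. -36.]
0.96 [ 39. -38.]
1.08 [ 45. -40.]
1.2 [ 52. -41.]
1.32 [ 59. -41.]
1.44 [ 67. -40.]
1.56 [ 73. -39.]
```

Request:
jog_arm:
  deltas: "0 0 2 0 0 0 10;3 -7 2 0 0 0 10;6 -13 2 0 0 0 10;10 -19 2 0 0 0 10;15 -24 2 0 0 0 10;20 -29 2 0 0 0 10;26 -33 2 0 0 0 10;32 -36 2 0 0 0 10;39 -38 2 0 0 0 10;45 -40 2 0 0 0 10;52 -41 2 0 0 0 10;59 -41 2 0 0 0 10;67 -40 2 0 0 0 10;73 -39 2 0 0 0 10;73 -39 2 0 0 0 10"

```text
time: 9.77
ee_pos: [0.5083, -0.2308, 0.1113]
tcp_rot: [3.14, 0.002, -0.502]
wrist_force: [-3.0, -1.0, -0.5]
finger_gap: 0.0193
```

Request:
jog_arm:
  deltas: "0 0 0 0 0 0 40;0 0 0 0 0 0 60;0 0 0 0 0 0 60;0 0 30 0 0 0 60;0 0 65 0 0 0 60;0 20 85 0 0 -0.1 50;0 50 85 0 0 -0.2 50;0 80 85 0 0 -0.3 50;0 110 85 0 0 -0.4 50;0 135 85 0 0 -0.5 50;0 147 85 0 0 -0.6 50;0 147 85 0 0 -0.7 50;0 147 85 0 0 -0.8 50;0 147 85 0 0 -0.9 50;0 147 85 0 0 -0.9 50;0 147 85 0 0 -0.9 50"

```text
time: 11.1
ee_pos: [0.509, -0.0828, 0.1966]
tcp_rot: [-3.141, -0.0, -1.399]
wrist_force: [-0.8, -0.6, 0.0]
finger_gap: 0.0503
```

```bash
python3 - <<'E'
from h import *
im=robot.get_image('wrist');o=robot.observe();print(o['ee_pos'],o['tcp_rot'],o['q'])
a=rect(im[:,:,::-1],'wrist',.121,.44,.58,-.20,-.01,3000)
cv2.circle(a,(int((-.01+.084)*3000),int((.58-.5085)*3000)),4,(0,0,255),-1)
cv2.imwrite('pics/w1r.png',a)
robot.get_image('top')
for c in ['top','wrist']:
  for n in ['lid_grip','latch_grip','latch_pivot','block']:
    print(c,n,[(np.round(d['centre'],4).tolist(),round(d['p'],2)) for d in robot.landmark_of(c,n)[:1]])
ex=np.array([.986,.167])
for t in np.linspace(0,1.72,20):
    A=np.arctan2(34,-143)-t;u=147*np.cos(A)+143;print(round(t,2),np.round([u*ex[0],u*ex[1],147*np.sin(A)-34]).astype(int).tolist())
E
```

```text
[ 0.50899546 -0.08286804  0.19657579] [-3.14118028e+00  3.88638320e-05 -1.39850463e+00] [-0.38449887  0.45589643  0.74133289  1.84604103 -0.36629979  0.98029985
 -0.88465846]
top lid_grip []
top latch_grip [([0.5108, -0.2269, 0.1289], 0.6)]
top latch_pivot [([0.49, -0.1711, 0.0921], 0.87)]
top block [([0.6017, -0.2861, 0.0026], 0.68)]
wrist lid_grip [([0.5042, -0.0815, 0.109], 0.67)]
wrist latch_grip [([0.5134, -0.2231, 0.1275], 0.83)]
wrist latch_pivot [([0.4931, -0.1722, 0.0896], 0.8)]
wrist block [([0.6001, -0.2856, -0.0014], 0.89)]
0.0 [0, 0, 0]
0.09 [4, 1, 13]
0.18 [8, 1, 25]
0.27 [14, 2, 37]
0.36 [21, 4, 48]
0.45 [29, 5, 59]
0.54 [38, 6, 69]
0.63 [47, 8, 78]
0.72 [58, 10, 86]
0.81 [69, 12, 93]
0.91 [80, 14, 99]
1.0 [92, 16, 105]
1.09 [105, 18, 108]
1.18 [118, 20, 111]
1.27 [131, 22, 113]
1.36 [144, 24, 113]
1.45 [157, 27, 112]
1.54 [170, 29, 110]
1.63 [183, 31, 107]
1.72 [195, 33, 102]
```

View pics/w1r.png

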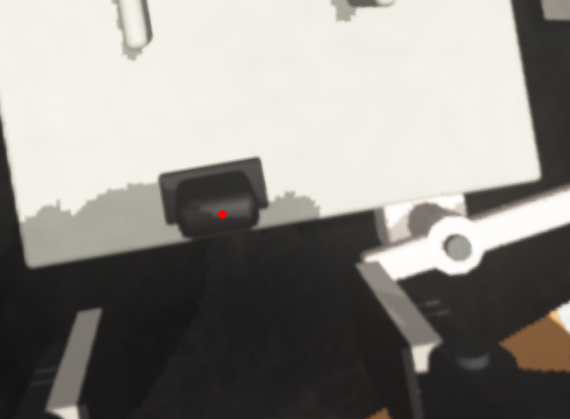

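Request:
jog_arm:
  deltas: "0 -1 -30 0 0 0 42;0 -1 -60 0 0 0 42;0 -1 -85 0 0 0 42;0 -1 -97 0 0 0 42;0 -1 -98 0 0 0 42;0 -1 -98 0 0 0 20;0 -1 -98 0 0 0 20;0 -1 -98 0 0 0 20;0 -1 -98 0 0 0 20;0 -1 -98 0 0 0 20;0 -1 -98 0 0 0 20"
  newtons: 40

```text
time: 12.52
ee_pos: [0.5088, -0.0836, 0.099]
tcp_rot: [-3.141, 0.001, -1.402]
wrist_force: [-3.3, 2.9, 1.2]
finger_gap: 0.0268
```

Gripped on the tab (26.8 mm). Swing in two parts.

Request:
jog_arm:
  deltas: "2 0 6 0 0 0 20;4 1 13 0 0 0 20;8 1 25 0 0 0 20;14 2 37 0 0 0 20;21 4 48 0 0 0 20;29 5 59 0 0 0 20;38 6 69 0 0 0 20;47 8 78 0 0 0 20;47 8 78 0 0 0 20"

```text
time: 13.27
ee_pos: [0.5582, -0.0751, 0.1781]
tcp_rot: [-3.139, -0.0, -1.4]
wrist_force: [0.6, 4.0, -1.9]
finger_gap: 0.0268
```

Request:
jog_arm:
  deltas: "11 2 8 0 0 0 20;22 4 15 0 0 0 20;33 6 21 0 0 0 20;45 8 27 0 0 0 20;58 10 30 0 0 0 20;71 12 33 0 0 0 20;84 14 35 0 0 0 20;97 16 35 0 0 0 20;110 19 34 0 0 0 20;123 21 32 0 0 0 20;136 23 29 0 0 0 20;148 25 24 0 0 0 20;148 25 24 0 0 0 20"

```text
time: 14.35
ee_pos: [0.7065, -0.0495, 0.2012]
tcp_rot: [-3.138, 0.0, -1.4]
wrist_force: [1.6, 5.1, 2.6]
finger_gap: 0.0267
```

```bash
python3 - <<'E'
from h import *
im=robot.get_image('scene');cv2.imwrite('pics/s2.png',im[80:330,100:420,::-1].repeat(2,0).repeat(2,1))
print(robot.observe()['q'])
for n in ['lid_hinge','lid_grip','channel','latch_grip','block']:
    print(n,[(np.round(d['centre'],4).tolist(),round(d['p'],2)) for d in robot.landmark_of('scene',n)[:1]])
E
```

```text
[-0.29187944  0.73747817  0.67476782  1.30401816 -0.46035881  1.2511047
 -1.00444282]
lid_hinge [([0.6544, -0.0828, 0.0754], 0.63)]
lid_grip [([0.6869, -0.0521, 0.2141], 0.97)]
channel [([0.5775, -0.0966, 0.0034], 0.92)]
latch_grip [([0.5103, -0.2282, 0.1235], 0.77)]
block [([0.5997, -0.2875, -0.0027], 0.57)]
```

View pics/s2.png

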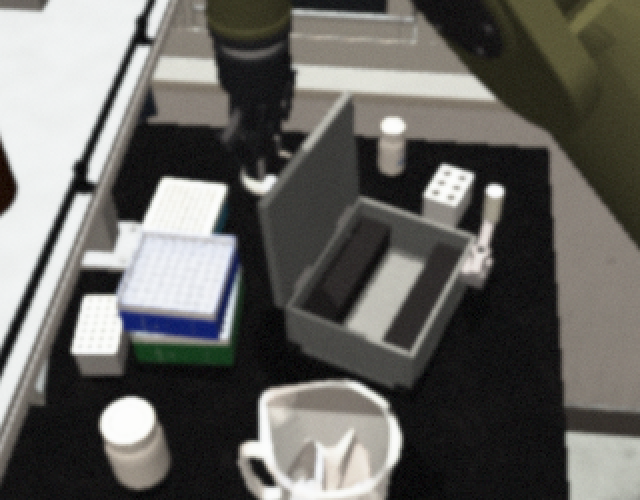

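Request:
jog_arm:
  deltas: "0 0 0 0 0 0 45;0 0 0 0 0 0 50;0 0 0 0 0 0 50;0 0 25 0 0 0 50;0 0 60 0 0 0 50;0 0 90 0 0 0 50;-20 -30 95 0 0 0 85;-38 -65 95 0 0 0 85;-55 -100 95 0 0 0 85;-72 -135 95 0 0 0 85;-90 -175 95 0 0 0 85;-103 -215 70 0 0 0 85;-107 -236 40 0 0 0 85;-107 -236 0 0 0 0 85;-107 -236 -40 0 0 0 85;-107 -236 -80 0 0 0 85;-107 -236 -100 0 0 0 85;-107 -236 -105 0 0 0 85;-107 -236 -105 0 0 0 85"

```text
time: 16.23
ee_pos: [0.596, -0.2872, 0.0943]
tcp_rot: [3.139, 0.001, -1.403]
wrist_force: [0.7, 1.1, 1.5]
finger_gap: 0.0851
```

```bash
python3 - <<'E'
from h import *
im=robot.get_image('wrist');o=robot.observe();print(o['ee_pos'],o['tcp_rot'],o['q'])
a=rect(im[:,:,::-1],'wrist',.05,.53,.67,-.38,-.19,3000)
cv2.circle(a,(int((-.19+.2853)*3000),int((.67-.5995)*3000)),4,(0,0,255),-1)
cv2.imwrite('pics/w2r.png',a)
for n in ['block','lid_hinge','lid_grip']:
    robot.get_image('top')
    print(n,[(np.round(d['centre'],4).tolist(),round(d['p'],2)) for d in robot.landmark_of('top',n)[:1]])
E
```

```text
[ 0.59697857 -0.28782763  0.09619083] [ 3.14152848e+00 -1.07090051e-03 -1.40253509e+00] [ 0.07433522  0.76171955  0.61813077  1.56852235 -0.50342089  0.97455078
 -0.55330236]
block []
lid_hinge [([0.6578, -0.0858, 0.0778], 0.7)]
lid_grip [([0.6898, -0.0501, 0.2161], 0.74)]
```

View pics/w2r.png

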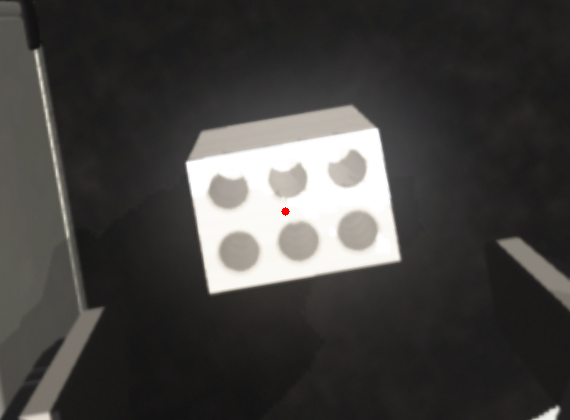

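Request:
jog_arm:
  deltas: "0 -1 -30 0 0 0 85;0 -1 -60 0 0 0 85;0 -1 -78 0 0 0 85;0 -1 -82 0 0 0 85;0 -1 -82 0 0 0 85;0 -1 -82 0 0 0 85"

```text
time: 17.08
ee_pos: [0.5975, -0.2886, 0.0147]
tcp_rot: [-3.14, -0.001, -1.402]
wrist_force: [0.1, -0.9, 0.8]
finger_gap: 0.0852
```

Request:
jog_arm:
  deltas: "2 1 0 0 0 0 85;2 1 0 0 0 0 75;2 1 0 0 0 0 70;2 1 0 0 0 0 67;2 1 0 0 0 0 60;2 1 0 0 0 0 55;2 1 0 0 0 0 55;2 1 0 0 0 0 55;2 1 0 0 0 0 55"
  newtons: 50

```text
time: 17.83
ee_pos: [0.5995, -0.2875, 0.0145]
tcp_rot: [-3.14, -0.001, -1.402]
wrist_force: [0.0, 0.2, 6.3]
finger_gap: 0.0632
```

Request:
jog_arm:
  deltas: "0 0 10 0 0 0 55;0 0 30 0 0 0 55;0 0 60 0 0 0 55;0 0 90 0 0 0 55;0 0 110 0 0 0 55;-2 15 115 0 0 0 55;-5 40 115 0 0 0 55;-9 70 115 0 0 0 55;-13 105 115 0 0 0 55;-17 135 115 0 0 0 55;-20 160 115 0 0 0 55;-22 180 115 0 0 0 55;-23.5 190 115 0 0 0 55;-23.5 190 115 0 0 0 55;-23.5 190 115 0 0 0 55;-23.5 190 115 0 0 0 55"

```text
time: 19.17
ee_pos: [0.5753, -0.099, 0.1287]
tcp_rot: [3.142, -0.001, -1.404]
wrist_force: [-0.1, -0.7, -4.9]
finger_gap: 0.0633
```

```bash
python3 - <<'E'
from h import *
o=robot.observe();print(o['ee_pos'],o['tcp_rot'],o['finger_gap'],o['wrist_force'])
im=robot.get_image('wrist')
a=rect(im[:,:,::-1],'wrist',.05,.49,.67,-.21,.03,3000)
cv2.imwrite('pics/w3r.png',a[:, :])
im=robot.get_image('top')
for n in ['channel','case','lid_hinge']:
    print(n,[(np.round(d['centre'],4).tolist(),round(d['p'],2)) for d in robot.landmark_of('top',n)[:1]])
E
```

```text
[ 0.57529981 -0.09895124  0.12871452] [ 3.14157132e+00 -1.49539815e-03 -1.40379052e+00] 0.06331520024175447 [-0.05920955 -0.66841667 -4.86965231]
channel []
case []
lid_hinge []
```

View pics/w3r.png

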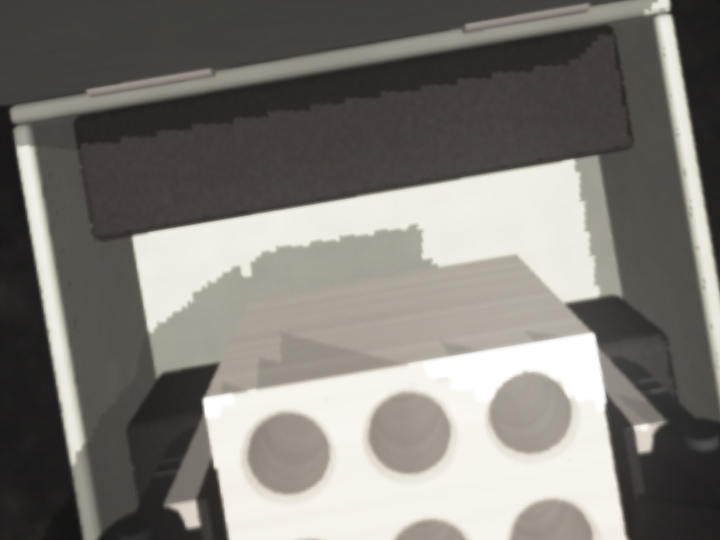

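Request:
jog_arm:
  deltas: "0 1 -15 0 0 0 55;0 1 -35 0 0 0 55;0 1 -50 0 0 0 55;0 1 -65 0 0 0 55;0 1 -78 0 0 0 55;0 1 -88 0 0 0 55;0 1 -96 0 0 0 55;0 1 -102 0 0 0 55;0 1 -105 0 0 0 55;0 1 -105 0 0 0 55"

```text
time: 20.25
ee_pos: [0.5753, -0.096, 0.0231]
tcp_rot: [3.141, 0.0, -1.402]
wrist_force: [-0.6, 0.8, -5.4]
finger_gap: 0.0632
```

Request:
jog_arm:
  deltas: "0 -1 -0.7 0 0 0 55;0 -1 -1.4 0 0 0 55;0 -1 -2 0 0 0 55;0 -1 -2 0 0 0 55;0 -1 -2 0 0 0 55"

```text
time: 20.67
ee_pos: [0.5755, -0.0969, 0.0217]
tcp_rot: [-3.141, -0.0, -1.402]
wrist_force: [-1.2, 0.0, -4.7]
finger_gap: 0.0632
```

Request:
jog_arm:
  deltas: "0 0 -0.6 0 0 0 55;0 0 -1.2 0 0 0 55;0 0 -1.7 0 0 0 55;0 0 -1.7 0 0 0 55"

```text
time: 21.0
ee_pos: [0.5755, -0.0969, 0.0205]
tcp_rot: [-3.141, 0.0, -1.402]
wrist_force: [-2.2, 1.3, 4.8]
finger_gap: 0.0635
```

Contact made; release gently and rise.

Request:
jog_arm:
  deltas: "0 0 0 0 0 0 64;0 0 0 0 0 0 68;0 0 0 0 0 0 75;0 0 0 0 0 0 80;0 0 0 0 0 0 80;0 0 0 0 0 0 80;0 0 15 0 0 0 80;0 0 40 0 0 0 80;0 0 70 0 0 0 80;0 0 105 0 0 0 80;0 0 140 0 0 0 80;-10 20 175 0 0 0 80;-40 60 200 0 0 0 80;-75 95 210 0 0 0 80;-105 130 210 0 0 0 80;-130 165 210 0 0 0 80;-150 200 210 0 0 0 80;-160 230 210 0 0 0 80;-160 260 210 0 0 0 80;-160 260 210 0 0 0 80"

```text
time: 22.67
ee_pos: [0.413, 0.1711, 0.2294]
tcp_rot: [3.141, 0.004, -1.392]
wrist_force: [0.6, 0.5, -0.2]
finger_gap: 0.0798
```

```bash
python3 - <<'E'
from h import *
a=robot.get_image('top')
for c in ['top','scene']:
    im=robot.get_image(c)
    for n in ['block','latch_grip','latch_pivot','lid_grip','lid_hinge','white_jar','dropper_bottle','timer']:
        print(c,n,[(np.round(d['centre'],4).tolist(),round(d['p'],2)) for d in robot.landmark_of(c,n)[:1]])
    if c=='scene': s=im
v=np.hstack([cv2.resize(a[130:300,200:420],None,fx=1.8,fy=1.8),cv2.resize(s[110:280,200:400],None,fx=1.8,fy=1.8)])
cv2.imwrite('pics/end.png',v[:,:,::-1])
E
```

```text
top block [([0.5769, -0.0997, 0.0038], 0.96)]
top latch_grip [([0.5101, -0.2294, 0.1257], 0.66)]
top latch_pivot [([0.4904, -0.1723, 0.0925], 0.86)]
top lid_grip [([0.6908, -0.0541, 0.2135], 0.85)]
top lid_hinge [([0.6528, -0.0815, 0.0764], 0.82)]
top white_jar [([0.6681, 0.2281, 0.0019], 0.66)]
top dropper_bottle [([0.7125, -0.3176, -0.0008], 0.81)]
top timer [([0.7559, -0.2082, -0.0036], 0.77)]
scene block []
scene latch_grip [([0.5107, -0.2297, 0.1263], 0.88)]
scene latch_pivot [([0.4912, -0.1764, 0.0935], 0.86)]
scene lid_grip [([0.6888, -0.0513, 0.2169], 0.64)]
scene lid_hinge [([0.6574, -0.0817, 0.0727], 0.94)]
scene white_jar [([0.664, 0.231, -0.0015], 0.92)]
scene dropper_bottle []
scene timer []
```

View pics/end.png

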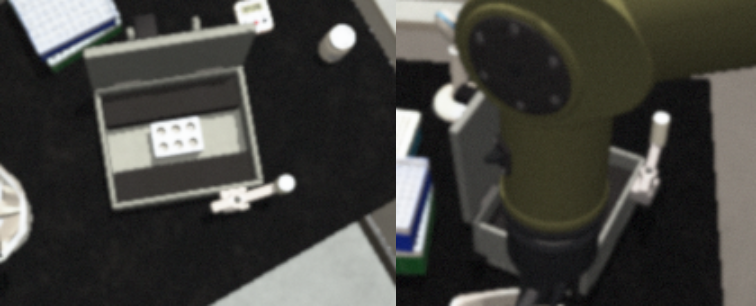

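```bash
python3 -c "
from cell import robot
o=robot.observe();print(o['time'],o['qd']);print(robot.hand_in())"
```

```text
23.6167 [-0.00057358 -0.00098131 -0.00055302  0.0003699   0.00067014 -0.00171086
 -0.00025127]
the job is handed in; nothing more can be done
None
```

The job is done and was handed in at about 24 s of the 72 s allowed. I set the block on the bench, swung the latch lever clear, and opened the lid. I then took the block by its two ends and set it down gently on the channel floor.

**Last checks:**
- **Block:** it stands upright in the channel. The top camera puts it at (0.577, -0.100) and I measured the channel middle at about (0.575, -0.097). That is about 4 mm apart, within what the networks can resolve.
- **Lever:** its angle is about 1.74 rad by the networks, so the tongue is clear of the lid. I turned it by about 1.5 to 1.57 rad from its start at roughly 0.17, so the swing itself is a quarter turn only to within measuring error.
- **Lid:** it stays open at about 1.6 rad by the networks. I drove it towards 1.72, so the two disagree a little, but both are past upright.
- **Other things on the bench:** the jar, dropper bottle and timer read within about 4 mm of their starting places.
- **Forces:** the readings at the end of each move were below about 11 N; I did not sample them in between.

The closing scene view was partly blocked by the arm, so block, dropper bottle and timer were confirmed there only from the top camera.

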